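# Open the ball mould flat

## Task

The two-leaf wooden ball mould has been left ajar, and a round dark metal tin stands where its leaf has to lie. With the fingertips only, never pinching, first push the tin along the table until it is clear of that place (do not lift or tip it), then flip the leaf over its spine and lay it gently down on the other side, flat on the table. Do not let the leaf slam, leave the spray bottle, the dish and the wooden paddle where they are, and finish clear of everything.

Things in the scene. Friction and masses are not known exactly. Their poses are not given: they have to be found in the camera images.
- mould: Brown wooden mould bed, fixed. Origin: on the table under mid-spine (hinge). x runs along the spine (away from the robot), y from the spine across the bed, z up. Bed: x -75 to 75, y 8 to 140 mm, 16 mm high; six green balls fixed in it (x -48, 0, 48; y 45, 98) stand up to 28 mm. The leaf must come to lie on the table on the other side: x -75 to 75, y -8 to -140 mm.
- spine (a point): Middle of the hinge axis, 17 mm above the table, straight above the mould's origin; the hinge axis is the mould's x axis. A hinge barrel of 6 mm radius surrounds it.
- leaf (a joint): Leaf angle about the spine, rad: 0 = shut, flat over the bed; pi/2 = upright; pi (3.14, its stop) = open, flat on the table on the mould's -y side. Starts ajar, 0.55 to 1.0. The hinge is stiff: the leaf stays at whatever angle it is left; 1 to 4 N at its free edge moves it.
- leaf_edge (a point): Middle of the leaf's free edge at half thickness; turns with the leaf (at joint 0: mould x 0, y 140, z 25 mm). The leaf: brown wooden plate 150 mm along the spine, from 8 to 140 mm out from it, 16 mm thick, about 0.2 kg. Its inner face (to the bed; upward when open) lies in the plane of the hinge axis, so at pi its upper face is 17 mm above the table.
- tin: Closed round tin of plain dark metal, 62 mm across, 30 mm high, about 0.15 kg, loose, standing upright on the table in the place where the leaf must lie; origin at the centre of its underside, z up.
- spray_bottle: Clear spray bottle with white trigger head, 62 mm across, 174 mm high, beyond the place where the leaf must lie, 310 to 340 mm from the spine; origin at the centre of its underside. Leave alone.
- dish: White dish with three green balls in it, 94 mm across, 30 mm high, beyond the mould's far end; origin at the centre of its underside. Leave alone.
- paddle: Dark flat wooden paddle, 225 mm long (y from -110 to 115 mm), 35 mm wide, 12 mm thick, lying between the robot and the mould; origin on its underside. Leave alone.
Mind the look-alikes: they are no part of the job. Of the things shaped like the tin, the metal one is meant. Leave any blue look-alike of the mould alone.

How it is judged:
By the outcome, as a careful person would: the job done as asked, in the order asked, and still so for the second after the job is handed in, with the robot touching nothing.
It also fails if it takes over 58 s, if anything falls off the work surface, if the arm or the gripper's body presses on something with over 40 N, if the wrist force passes 120 N, or if a joint passes its speed limit or range.

## Robot

A 7-joint arm with a two-finger parallel gripper is mounted at the origin on the work surface. World frame = base frame: x ahead of the robot, y to its left, z up, the work surface at z = 0. Lengths are in m, angles in rad, forces in N, time in s.
With the tool pointing down it reaches from about 0.4 to 0.85 m from the base axis. Payload 10.4 kg.
Tool frame: the origin (TCP) lies between the finger pads; the fingertips stand manip.finger_overhang ahead of it and the grasp point (between the pads) lies 11 mm behind it (manip.finger_overhang is the distance from the TCP to the fingertips, in m); x points along the fingers, z is the direction in which the jaws open and shut, and the axes are right-handed (so a half turn about x gives the same grasp; the last joint's range is limited). The gripper opens to 85 mm and grips with 20 to 120 N. Pads are 22 mm wide; open, the fingers measure 114 mm over their backs; the gripper's body (76 mm by 85 mm) begins 54 mm behind the grasp point. The pads swing forward as they close: fully open they stand 13 mm farther back than shut.
Start: joints at [-1.276, 0.332, -0.065, 1.46, 0.022, 1.35, -0.088], TCP at [0.195, 0.594, 0.239] pointing down, gripper open.
Joint ranges: [-2.6, 2.6], [-0.5, 2.12], [-1.47, 1.34], [0.16, 2.42], [-1.27, 4.41], [0.06, 2.06], [-2.6, 2.6]. Speed limits (rad/s): [2.22, 2.22, 2.79, 2.79, 3.14, 3.14, 3.14].

## Interface

Orientations are given as a unit quaternion [x, y, z, w].
In Python, from workcell import get_obs, camera, workorder, manip gives the robot as it stands. The module is installed in compiled form; this text tells all that it offers.
- The arm moves only by the tool play_rows, never from a script. Its argument "increments" is text: rows parted by semicolons, each of 4 numbers parted by spaces: the shift along the tool's x, y, z in m, then the turn about the tool's x in rad. A call has 1 to 20 rows; each row shifts and turns the pose as measured when the row begins, along the tool's axes as they then stand; what a row does not reach is not made up. A row lasts 1/10 s, in which the tool goes at most 50 mm and 8.59 degrees, less where a joint would pass 70% of its speed; a pose out of reach is approached as far as the arm can. A call is refused whole if a number of a shift passes 0.05 or a number of a turn 0.15, either way. A call with a gripper value outside its range is refused whole. "hand" is the gripper command: -1 is fully open, 1 is shut, values between are in proportion, set as the call begins (left out, the last holds). The fingers move at their own pace and stop on an object; "squeeze" is the grip in N (left out, the last holds). Time passes only in rows, so rows that do not move let the fingers close. It gives the time, the measured TCP pose, the force and the opening at its end, in the units of the state.
- get_obs(): the state, without advancing time (a new reading comes with each control period).
- camera(name): name is "scene" or "top"; returns a dict with "img" (384x512x3 uint8, blue, green, red), "fov_y" (degrees; the focal length in pixels is half the picture's height over the tangent of half this angle, whatever the lens; pixels are square), "cx", "cy" (the principal point, pixels), "R" (3x3) and "t" (3): a world point X has camera coordinates R X + t. Camera axes: x right, y down, z forward; pixel columns grow to the right and rows downward; lengths in m; the calibration is good to about 2 mm. A picture is of the moment at which its call begins. There is no depth.
- workorder.hand_in(): hands the job in, once; it reports no verdict.
The state is a dict: "clock": time; "joint_pos": joint angles; "joint_velocities": joint speeds; "tau": joint torques, N m; "position": TCP position; "ee_rot": TCP orientation; "ft_force": force on the tool from outside, world axes, zero at the start; "torque": the same for the moment, N m; "grip_width": opening from 0.0 (shut) to 1.0 (fully open).
Only numpy, scipy, OpenCV 4.12 (cv2) and the standard library are available. Lean on these libraries where they do the work, as an engineer would, in place of code of your own. Each camera call takes 0.05 s, during which the arm holds its last target.

## Working session

There is one attempt and no reset: what is moved stays moved. The work goes in short steps, Python scripts to look and compute and a tool call to move; the robot and the scene stay as the last step left them, time stands still between calls to the robot, and variables do not carry over. Pictures are saved under pics/ and viewed, and the job is handed in when it is done.

Besides the shell and the picture viewer there is one more tool, called after ">>>" as name(argument=value, ...) on one line, values as JSON. play_rows: Moves the arm, as the interface text tells. Its arguments: {"type":"object","properties":{"increments":{"type":"string"},"hand":{"type":"number"},"squeeze":{"type":"number"}},"required":["increments"]}

```bash
mkdir -p pics
python3 - <<'E'
from workcell import get_obs, camera, workorder, manip
import cv2, numpy as np, pickle
o=get_obs()
for k,v in o.items(): print(k,np.round(v,4))
print(manip.finger_overhang)
d={}
for n in("scene","top"):
    c=camera(n); d[n]=c; cv2.imwrite(f"pics/{n}0.png",c["img"]); print(n,c["fov_y"],c["cx"],c["cy"],np.round(c["R"],3).tolist(),c["t"])
pickle.dump(d,open("c0.pkl","wb"))
E
```

```text
clock 0.0
joint_pos [-1.2756  0.3329 -0.0647  1.461   0.0216  1.3499 -0.0885]
joint_velocities [-0.0008 -0.0018 -0.0016 -0.0005 -0.0009 -0.0006  0.0002]
tau [ 9.00000e-04 -6.25436e+01  4.94000e-02 -3.91623e+01  1.61000e-02
  9.60000e-03  0.00000e+00]
position [0.1952 0.5933 0.2385]
ee_rot [-0.4149  0.5732  0.4143  0.5724]
ft_force [ 0.5263  0.7291 -0.0781]
torque [ 0.0252  0.0427 -0.0088]
grip_width 0.9998
0.008
scene 54.63636178277376 258.36864833992246 189.11929366349733 [[-0.419, 0.908, -0.013], [0.764, 0.344, -0.546], [-0.491, -0.239, -0.838]] [ 0.25235664 -0.37283524  1.13437082]
top 50.34221572368743 254.68364471968948 193.3391429933476 [[0.018, -0.999, -0.03], [-0.995, -0.015, -0.096], [0.096, 0.032, -0.995]] [-0.0248001   0.58127399  0.9863397 ]
```

Create h.py:
```python
import numpy as np
def K(c):
    f=c["img"].shape[0]/2/np.tan(np.radians(c["fov_y"])/2); return f,c["cx"],c["cy"]
def proj(c,X):
    X=np.atleast_2d(X); p=X@np.array(c["R"]).T+np.array(c["t"]); f,cx,cy=K(c)
    return np.c_[f*p[:,0]/p[:,2]+cx,f*p[:,1]/p[:,2]+cy]
def onplane(c,uv,z):
    f,cx,cy=K(c); R=np.array(c["R"]); t=np.array(c["t"])
    o=-R.T@t; d=R.T@np.array([(uv[0]-cx)/f,(uv[1]-cy)/f,1]); return o+d*(z-o[2])/d[2]
```

```text
(no output)
```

View pics/scene0.png

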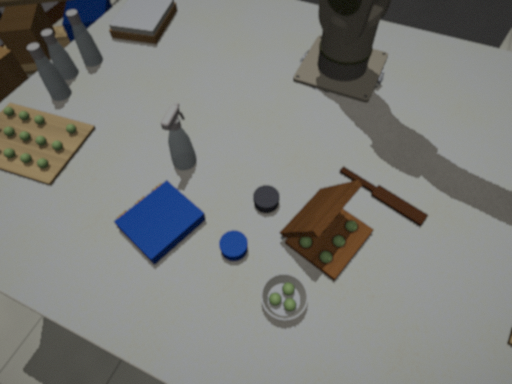

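View pics/top0.png

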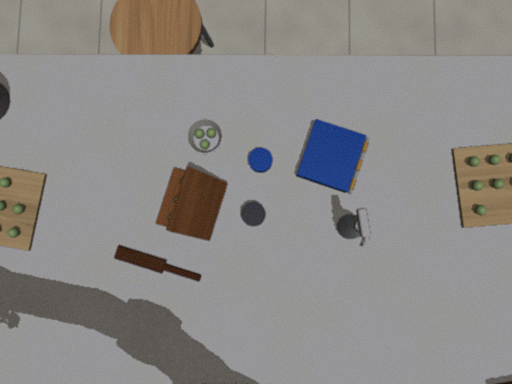

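Run:
```python
import pickle,cv2
from h import *
d=pickle.load(open("c0.pkl","rb"))
a=d["scene"]["img"][150:340,210:440]; cv2.imwrite("pics/s1.png",cv2.resize(a,None,fx=3.4,fy=3.1,interpolation=2) if 0 else cv2.resize(a,None,fx=3,fy=3,interpolation=2))
a=d["top"]["img"][110:290,100:300]; cv2.imwrite("pics/t1.png",cv2.resize(a,None,fx=3,fy=3,interpolation=2))
t=d["top"]
print(proj(t,[[0,0,0],[.195,.594,.239]]))
for n,uv in dict(tin=(253,213),bluetin=(260,160),dish=(205,137),bottle=(349,227)).items(): print(n,onplane(t,uv,.03).round(3))
s=d["scene"]
for n,uv in dict(tin=(266,193),bluetin=(233,240),dish=(285,293)).items(): print(n,onplane(s,uv,.03).round(3))
for u in ((116,247),(200,277),(304,178),(316,120),(366,133),(350,192)): print(u,onplane(t,u,.012).round(3))
```

```text
[[244.41110472 434.11078488]
 [-68.63249825 377.97015703]]
tin [ 0.533 -0.012  0.03 ]
bluetin [ 0.665 -0.027  0.03 ]
dish [0.722 0.112 0.03 ]
bottle [ 0.502 -0.247  0.03 ]
tin [ 0.528 -0.015  0.03 ]
bluetin [ 0.665 -0.03   0.03 ]
dish [0.724 0.114 0.03 ]
(116, 247) [0.442 0.332 0.012]
(200, 277) [0.373 0.117 0.012]
(304, 178) [ 0.624 -0.138  0.012]
(316, 120) [ 0.774 -0.168  0.012]
(366, 133) [ 0.741 -0.294  0.012]
(350, 192) [ 0.59  -0.253  0.012]
```

View pics/s1.png

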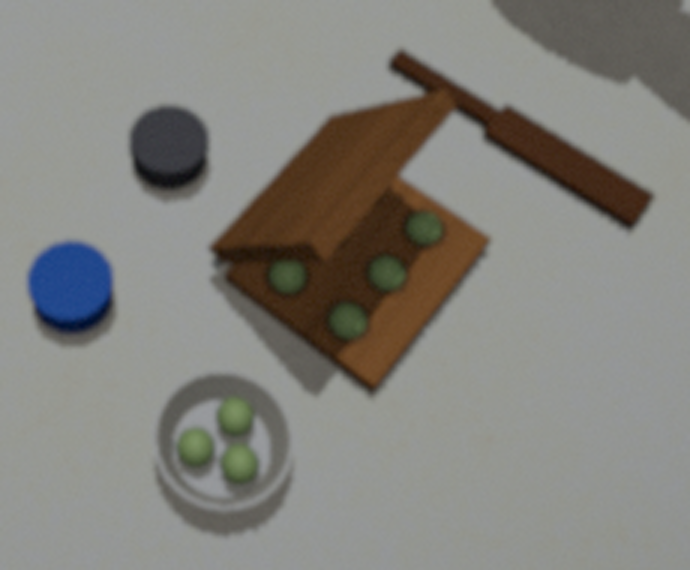

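View pics/t1.png

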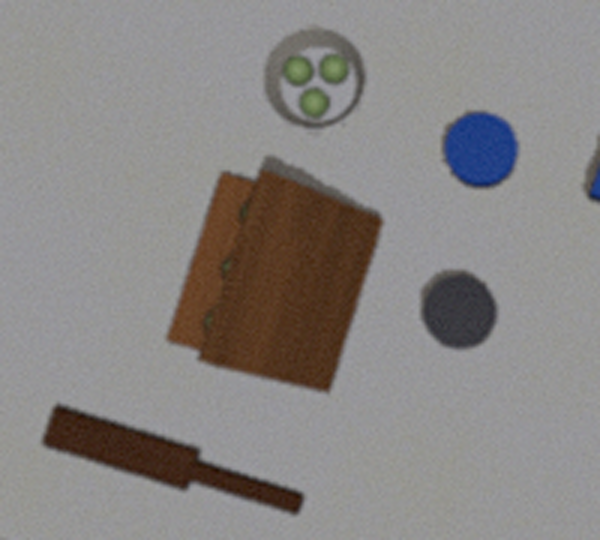

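```bash
cat > fit.py <<'E'
from h import *
import pickle,cv2
from scipy.optimize import least_squares
d=pickle.load(open("c0.pkl","rb"))
def mw(p,P):
    P=np.atleast_2d(P); c,s=np.cos(p[2]),np.sin(p[2])
    return np.c_[p[0]+c*P[:,0]-s*P[:,1],p[1]+s*P[:,0]+c*P[:,1],P[:,2]]
def leaf(th,P): # P: x, r, n(offset outward) 
    P=np.atleast_2d(P); return np.c_[P[:,0],P[:,1]*np.cos(th)-P[:,2]*np.sin(th),.017+P[:,1]*np.sin(th)+P[:,2]*np.cos(th)]
if __name__=="__main__":
    T=lambda u,v:(u/3+100,v/3+110); S=lambda u,v:(u/3+210,v/3+150)
    x=.075
    obs=[("top",0,(x,.14,.016),T(221,172)),("top",0,(-x,.14,.016),T(168,340)),
     ("top",1,(x,.14,0),T(265,165)),("top",1,(-x,.14,0),T(200,358)),
     ("top",1,(x,.008,.016),T(382,216)),("top",1,(-x,.008,.016),T(329,391)),
     ("scene",0,(x,.14,.008),S(373,391)),("scene",0,(-x,.14,.016),S(490,240)),
     ("scene",1,(x,.008,.016),S(213,248)),("scene",1,(-x,.008,.016),S(332,118)),
     ("scene",1,(x,.14,0),S(325,260)),("scene",1,(-x,.14,.008),S(452,95))]
    def res(p):
        r=[]
        for n,l,P,uv in obs:
            W=mw(p,leaf(p[3],P)) if l else mw(p,P)
            r.append(proj(d[n],W)[0]-np.array(uv))
        return np.concatenate(r)
    best=min((least_squares(res,[.5,.1,y,.8],loss="soft_l1") for y in np.arange(-3,3.1,.5)),key=lambda q:q.cost)
    p=best.x; print(p,best.cost); print(res(p).reshape(-1,2).round(1).tolist())
    np.save("p.npy",p)
    for n in d:
        im=d[n]["img"].copy(); k=3; im=cv2.resize(im,None,fx=k,fy=k,interpolation=2)
        def pl(W,col): cv2.polylines(im,[np.round((proj(d[n],W)+.5)*k).astype(int)],True,col,1)
        for z in(0,.016): pl(mw(p,[(-x,.008,z),(x,.008,z),(x,.14,z),(-x,.14,z)]),(0,255,255))
        for z in(0,.016): pl(mw(p,leaf(p[3],[(-x,.008,z),(x,.008,z),(x,.14,z),(-x,.14,z)])),(0,255,0))
        pl(mw(p,[(-x,-.008,0),(x,-.008,0),(x,-.14,0),(-x,-.14,0)]),(255,0,255))
        a=np.linspace(0,6.28,40)
        for z in (0,.03): pl(np.c_[.531+.031*np.cos(a),-.0135+.031*np.sin(a),a*0+z],(0,0,255))
        y0,x0=(110,100) if n=="top" else (150,210)
        cv2.imwrite(f"pics/fit_{n}.png",im[y0*k:(y0+190)*k,x0*k:(x0+240)*k])
    for P in [(0,0,0),(-x,-.14,0),(x,-.14,0)]: print(P,mw(p,[P])[0].round(3))
    c,s=np.cos(p[2]),np.sin(p[2]);t=np.array([.531,-.0135])-p[:2]; print("tin in mould",c*t[0]+s*t[1],-s*t[0]+c*t[1])
E
python3 fit.py
```

```text
[ 0.53904838  0.08041751 -0.28219463  0.95973725] 9.014475902231702
[[-0.6, -1.6], [-1.6, -1.1], [-2.0, -0.0], [-1.2, -0.5], [0.7, -0.1], [-0.1, -0.4], [0.2, -0.4], [0.9, -1.6], [-2.2, -0.6], [-0.7, -1.8], [-0.2, -0.4], [-0.5, -0.3]]
(0, 0, 0) [0.539 0.08  0.   ]
(-0.075, -0.14, 0) [ 0.428 -0.033  0.   ]
(0.075, -0.14, 0) [ 0.572 -0.075  0.   ]
tin in mould 0.01842261514813969 -0.09244393848092097
```

View pics/fit_top.png

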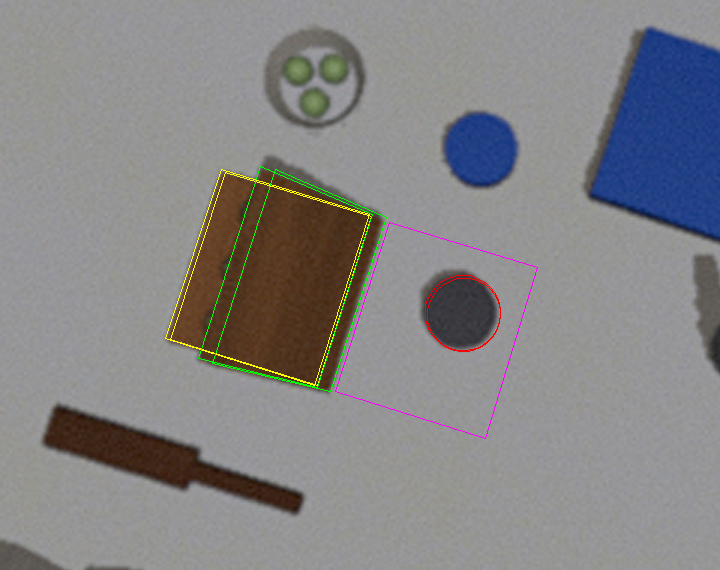

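View pics/fit_scene.png

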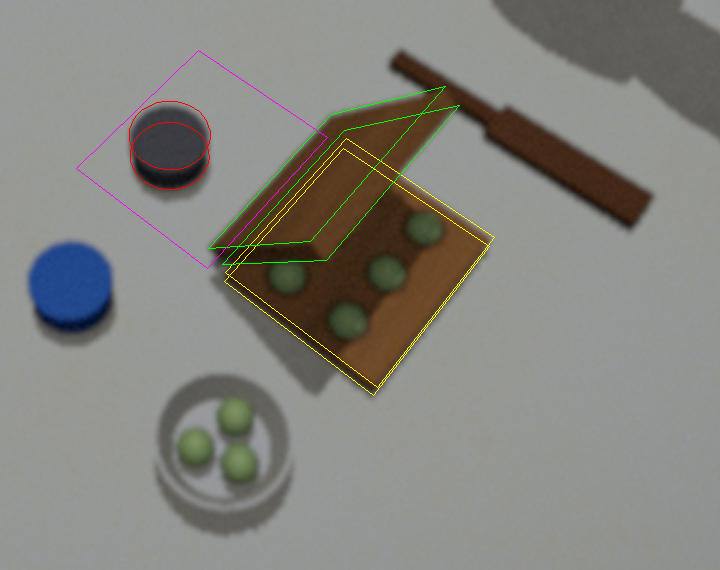

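```bash
cat > tool.py <<'E'
from h import *
import sys
from scipy.spatial.transform import Rotation as Ro
from workcell import get_obs
p=np.load("p.npy"); o=get_obs(); R=Ro.from_quat(o["ee_rot"]).as_matrix()
ex=np.array([np.cos(p[2]),np.sin(p[2]),0]); ey=np.array([-ex[1],ex[0],0])
P=np.array(o["position"]); m=P-[p[0],p[1],0]
print("clk",round(o["clock"],2),"P",P.round(4),"mould",round(m@ex,4),round(m@ey,4),round(m[2],4),"F",np.round(o["ft_force"],2),"Fm",round(o["ft_force"]@ex if 0 else float(np.dot(o["ft_force"],ey)),2),"g",round(o["grip_width"],3))
print("R cols\n",R.round(4)); print("q",np.round(o["joint_pos"],3))
a=np.arctan2(R[:,1]@ex,R[:,1]@ey)
print("tool y vs ey angle:",np.degrees(a)) 
print("turn about tool x for tooly=+ey:", [round(float(Ro.from_matrix(R.T@np.column_stack([[0,0,-1],s*ey,np.cross([0,0,-1],s*ey)])).as_rotvec()[0]),4) for s in(1,-1)], Ro.from_matrix(R.T@np.column_stack([[0,0,-1],ey,np.cross([0,0,-1],ey)])).as_rotvec().round(4))
if len(sys.argv)>3:
    t=np.array([float(v) for v in sys.argv[1:4]]); W=np.array([p[0],p[1],0])+t[0]*ex+t[1]*ey+[0,0,t[2]]
    print("target",W.round(4),"tool shift",(R.T@(W-P)).round(4))
E
python3 tool.py 0.018 -0.05 0.239
```

```text
clk 0.1 P [0.1952 0.5934 0.2386] mould -0.4731 0.3969 0.2386 F [-0.35  0.15 -0.95] Fm 0.05 g 0.998
R cols
 [[-3.000e-04 -9.499e-01  3.125e-01]
 [-1.200e-03  3.125e-01  9.499e-01]
 [-1.000e+00 -1.000e-04 -1.300e-03]]
q [-1.276  0.333 -0.065  1.461  0.022  1.35  -0.088]
tool y vs ey angle: -87.96124063176691
turn about tool x for tooly=+ey: [1.5352, -1.6064] [ 1.5352e+00 -1.0000e-03  1.0000e-03]
target [0.5424 0.0274 0.239 ] tool shift [ 2.000e-04 -5.067e-01 -4.292e-01]
```

>>> play_rows(increments="0 -0.034 -0.029 0;0 -0.034 -0.029 0;0 -0.034 -0.029 0;0 -0.034 -0.029 0;0 -0.034 -0.029 0;0 -0.034 -0.029 0;0 -0.034 -0.029 0;0 -0.034 -0.029 0;0 -0.034 -0.029 0;0 -0.034 -0.029 0;0 -0.034 -0.029 0;0 -0.034 -0.029 0;0 -0.034 -0.029 0;0 -0.034 -0.029 0;0 0 0 0", hand=0.18)

```text
clock: 1.6
position: [0.5288, 0.0359, 0.2339]
ee_rot: [-0.416, 0.575, 0.415, 0.569]
ft_force: [-0.9, 0.8, -0.4]
grip_width: 0.412
```

>>> play_rows(increments="0 0 0 0.15;0 0 0 0.15;0 0 0 0.15;0 0 0 0.15;0 0 0 0.15;0 0 0 0.15;0 0 0 0.15;0 0 0 0.15;0 0 0 0.15;0 0 0 0.15;0 0 0 0.04;0 0 0 0")

```text
clock: 2.8
position: [0.5257, 0.036, 0.2297]
ee_rot: [0.097, 0.704, -0.104, 0.695]
ft_force: [-0.2, -1.1, -0.1]
grip_width: 0.41
```

```bash
python3 tool.py 0.018 -0.05 0.1
python3 - <<'E'
from workcell import camera
import cv2,pickle
d={n:camera(n) for n in("scene","top")}
pickle.dump(d,open("c1.pkl","wb"))
import numpy as np
cv2.imwrite("pics/a1.png",np.vstack([cv2.resize(d[n]["img"][100:300,100:400],(720,480))[:300] if 0 else cv2.resize(d[n]["img"][100:300,100:400],None,fx=1.5,fy=1.5,interpolation=2) for n in d]))
E
```

```text
clk 2.8 P [0.5257 0.036  0.2297] mould -0.0004 -0.0464 0.2297 F [-0.22 -1.1  -0.05] Fm -1.12 g 0.41
R cols
 [[-0.0141  0.2824  0.9592]
 [-0.0079  0.9592 -0.2825]
 [-0.9999 -0.0115 -0.0113]]
q [-0.681  0.133  0.575  1.749 -0.069  1.296 -0.377]
tool y vs ey angle: 0.23563930078034603
turn about tool x for tooly=+ey: [-0.0042, 3.1373] [-0.0042 -0.0113  0.0115]
target [0.5424 0.0274 0.1   ] tool shift [ 0.1296 -0.002   0.0199]
```

View pics/a1.png

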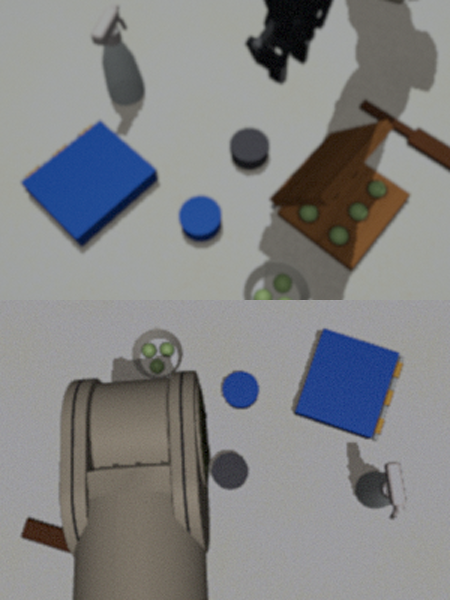

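>>> play_rows(increments="0.03 0.003 0.006 0;0.03 0.003 0.006 0;0.03 0.003 0.006 0;0.03 0.002 0.003 0;0 0 0 0")

```text
clock: 3.4
position: [0.5489, 0.0409, 0.1067]
ee_rot: [0.094, 0.704, -0.1, 0.697]
ft_force: [0.8, 1.0, -0.7]
grip_width: 0.411
```

```bash
python3 tool.py 0.018 -0.036 0.015
python3 - <<'E'
from workcell import camera
import cv2,pickle
c=camera("scene")
cv2.imwrite("pics/a2.png",cv2.resize(c["img"][120:300,200:400],None,fx=3,fy=3,interpolation=2))
E
```

```text
clk 3.4 P [0.5489 0.0409 0.1067] mould 0.0205 -0.0352 0.1067 F [ 0.79  1.01 -0.69] Fm 1.19 g 0.411
R cols
 [[-0.011   0.2714  0.9624]
 [-0.006   0.9624 -0.2715]
 [-0.9999 -0.0087 -0.009 ]]
q [-0.63   0.319  0.553  1.831 -0.185  1.055 -0.281]
tool y vs ey angle: -0.4185413288045114
turn about tool x for tooly=+ey: [0.0073, -3.1343] [ 0.0073 -0.0089  0.0088]
target [0.5463 0.0408 0.015 ] tool shift [ 0.0917  0.     -0.0017]
```

View pics/a2.png

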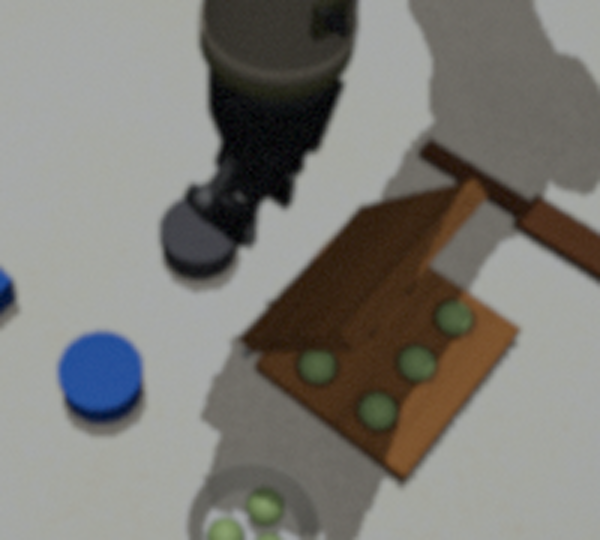

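>>> play_rows(increments="0.025 0 0 0;0.025 0 0 0;0.02 0 0 0;0.01 0 0 0;0 0 0 0")

```text
clock: 3.95
position: [0.5548, 0.0414, 0.036]
ee_rot: [0.095, 0.7, -0.096, 0.702]
ft_force: [-0.1, 0.3, 0.1]
grip_width: 0.412
```

```bash
python3 tool.py 0.018 -0.154 0.015
python3 - <<'E'
from workcell import camera
import cv2,pickle
c=camera("scene")
cv2.imwrite("pics/a3.png",cv2.resize(c["img"][120:300,200:400],None,fx=3,fy=3,interpolation=2))
E
```

```text
clk 3.95 P [0.5548 0.0414 0.036 ] mould 0.026 -0.0331 0.036 F [-0.05  0.34  0.08] Fm 0.31 g 0.412
R cols
 [[ 2.800e-03  2.684e-01  9.633e-01]
 [-1.700e-03  9.633e-01 -2.684e-01]
 [-1.000e+00 -9.000e-04  3.100e-03]]
q [-0.591  0.423  0.517  1.876 -0.258  0.907 -0.223]
tool y vs ey angle: -0.6017438138826464
turn about tool x for tooly=+ey: [0.0105, -3.1311] [0.0105 0.0031 0.0009]
target [ 0.5135 -0.0725  0.015 ] tool shift [ 0.0211 -0.1208 -0.0094]
```

View pics/a3.png

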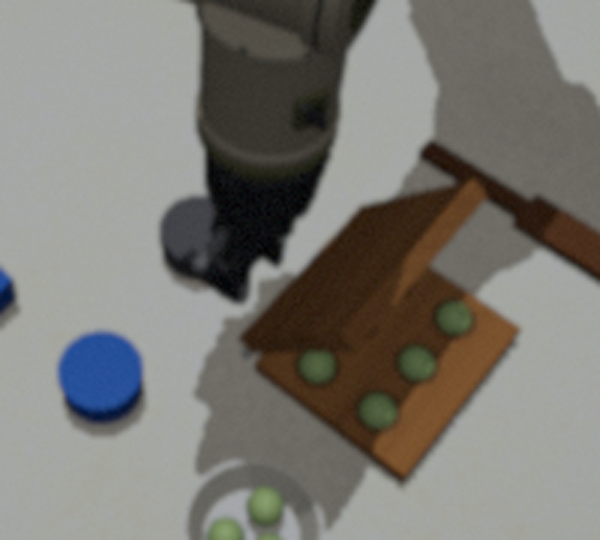

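>>> play_rows(increments="0.01 0 -0.005 0.01;0.01 -0.001 -0.004 0;0.004 0 -0.001 0;0 0 0 0")

```text
clock: 4.4
position: [0.5466, 0.0439, 0.0141]
ee_rot: [0.1, 0.697, -0.099, 0.703]
ft_force: [-0.4, -0.7, -0.3]
grip_width: 0.41
```

```bash
python3 tool.py 0.018 -0.154 0.015
```

```text
clk 4.4 P [0.5466 0.0439 0.0141] mould 0.0174 -0.0329 0.0141 F [-0.42 -0.68 -0.27] Fm -0.77 g 0.41
R cols
 [[ 8.400e-03  2.784e-01  9.604e-01]
 [ 4.000e-04  9.605e-01 -2.784e-01]
 [-1.000e+00  2.700e-03  7.900e-03]]
q [-0.591  0.439  0.506  1.912 -0.277  0.851 -0.225]
tool y vs ey angle: -0.004999603826196186
turn about tool x for tooly=+ey: [0.0001, -3.1415] [ 0.0001  0.0079 -0.0027]
target [ 0.5135 -0.0725  0.015 ] tool shift [-0.0012 -0.1211  0.0006]
```

>>> play_rows(increments="0 -0.006 0 0;0 -0.006 0 0;0 -0.006 0 0;0 -0.006 0 0;0 -0.006 0 0;0 -0.006 0 0;0 -0.006 0 0;0 -0.006 0 0;0 0 0 0")

```text
clock: 5.3
position: [0.5325, -0.0073, 0.0148]
ee_rot: [0.1, 0.697, -0.099, 0.703]
ft_force: [0.4, -0.3, -0.8]
grip_width: 0.41
```

```bash
python3 tool.py 0.018 -0.154 0.015;python3 - <<'E'
from workcell import camera
import cv2,numpy as np
cv2.imwrite("pics/a4.png",np.hstack([cv2.resize(camera(n)["img"][120:280,s:s+130],None,fx=3,fy=3,interpolation=2) for n,s in(("scene",200),("top",200))]))
E
```

```text
clk 5.3 P [ 0.5325 -0.0073  0.0148] mould 0.0181 -0.0861 0.0148 F [ 0.39 -0.26 -0.83] Fm -0.14 g 0.41
R cols
 [[ 9.600e-03  2.796e-01  9.601e-01]
 [ 4.000e-04  9.601e-01 -2.797e-01]
 [-1.000e+00  3.000e-03  9.100e-03]]
q [-0.522  0.409  0.526  1.954 -0.272  0.837 -0.134]
tool y vs ey angle: 0.07075661278225033
turn about tool x for tooly=+ey: [-0.0012, 3.1403] [-0.0012  0.0091 -0.003 ]
target [ 0.5135 -0.0725  0.015 ] tool shift [-0.0004 -0.0679 -0.0001]
```

View pics/a4.png

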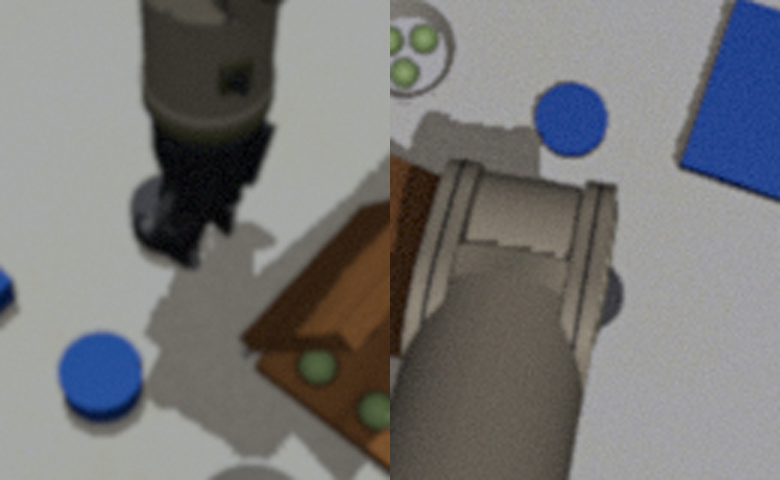

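>>> play_rows(increments="0 -0.006 0 0;0 -0.006 0 0;0 -0.006 0 0;0 -0.006 0 0;0 -0.006 0 0;0 -0.006 0 0;0 -0.006 0 0;0 -0.006 0 0;0 -0.006 0 0;0 -0.005 0 0;0 -0.005 0 0;0 -0.003 0 0;0 0 0 0")

```text
clock: 6.7
position: [0.5128, -0.0757, 0.0147]
ee_rot: [0.1, 0.697, -0.098, 0.704]
ft_force: [0.7, -0.4, 1.0]
grip_width: 0.407
```

```bash
python3 tool.py 0.018 -0.158 0.015;python3 - <<'E'
from workcell import camera
import cv2,numpy as np
cv2.imwrite("pics/a5.png",np.hstack([cv2.resize(camera(n)["img"][100:280,s:s+130],None,fx=3,fy=3,interpolation=2) for n,s in(("scene",160),("top",240))]))
E
```

```text
clk 6.7 P [ 0.5128 -0.0757  0.0147] mould 0.0183 -0.1572 0.0147 F [ 0.73 -0.41  1.  ] Fm -0.19 g 0.407
R cols
 [[ 0.0103  0.278   0.9605]
 [ 0.0013  0.9606 -0.278 ]
 [-0.9999  0.0041  0.0096]]
q [-0.417  0.385  0.55   1.992 -0.274  0.826  0.004]
tool y vs ey angle: -0.027217338877397402
turn about tool x for tooly=+ey: [0.0005, -3.1411] [ 0.0005  0.0096 -0.0041]
target [ 0.5123 -0.0763  0.015 ] tool shift [-0.0003 -0.0008 -0.0003]
```

View pics/a5.png

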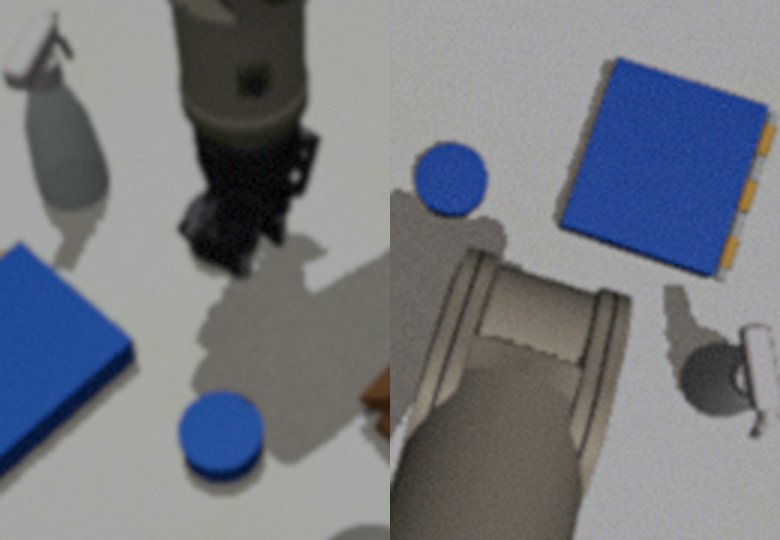

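>>> play_rows(increments="0 0.008 0 0;0 0.008 0 0;-0.03 0 0 0;-0.045 0 0 0;-0.045 0 0 0;-0.045 0 0 0;-0.045 0 0 0;-0.02 0 0 0;0 0.03 -0.002 0;0 0.04 -0.002 0;0 0.04 -0.002 0;0 0.04 -0.002 0;0 0.04 -0.002 0;0 0.04 -0.002 0;0 0.04 -0.002 0;0 0.04 -0.002 0;0 0 0 0", hand=1)

```text
clock: 8.5
position: [0.585, 0.2709, 0.2564]
ee_rot: [0.098, 0.697, -0.093, 0.704]
ft_force: [-1.1, 0.4, -0.1]
grip_width: 0.0
```

```bash
python3 tool.py 0.0 0.16 0.15;python3 - <<'E'
from workcell import camera
import cv2,numpy as np,pickle
d={n:camera(n) for n in("scene","top")};pickle.dump(d,open("c2.pkl","wb"))
cv2.imwrite("pics/a6.png",np.hstack([cv2.resize(d[n]["img"][100:290,s:s+130],None,fx=3,fy=3,interpolation=2) for n,s in(("scene",180),("top",240))]))
E
```

```text
clk 8.5 P [0.585  0.2709 0.2564] mould -0.0089 0.1958 0.2564 F [-1.06  0.41 -0.14] Fm 0.09 g 0.0
R cols
 [[ 0.0108  0.2679  0.9634]
 [ 0.0051  0.9634 -0.268 ]
 [-0.9999  0.0078  0.0091]]
q [-0.828  0.373  0.432  1.412 -0.156  1.378 -0.665]
tool y vs ey angle: -0.6263982502479876
turn about tool x for tooly=+ey: [0.0109, -3.1306] [ 0.0109  0.009  -0.0078]
target [0.5836 0.2341 0.15  ] tool shift [ 0.1062 -0.0367  0.0075]
```

View pics/a6.png

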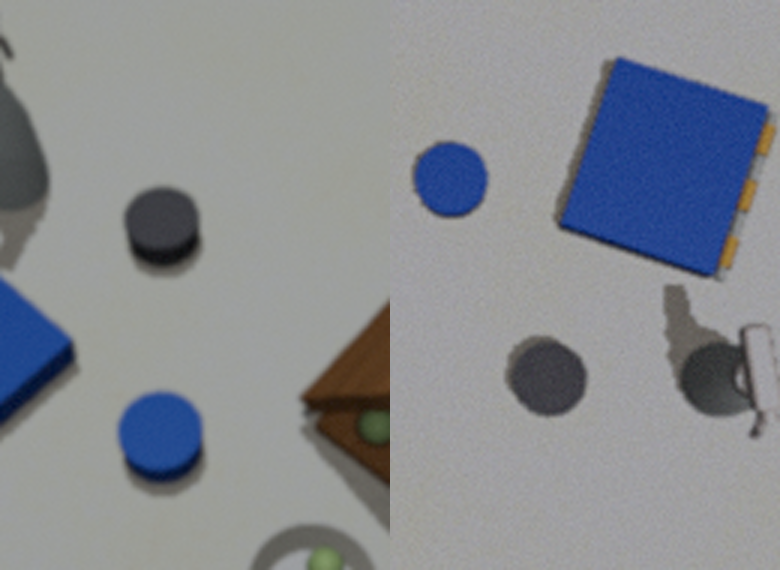

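Run:
```python
import pickle
from h import *
d=pickle.load(open("c2.pkl","rb")); p=np.load("p.npy")
for n,uv in(("top",(292.7,225.3)),("scene",(180+162/3,100+220/3))):
    W=onplane(d[n],uv,.03); t=W[:2]-p[:2]; c,s=np.cos(p[2]),np.sin(p[2]); print(n,W.round(3),"mould",c*t[0]+s*t[1],-s*t[0]+c*t[1])
```

```text
top [ 0.504 -0.11   0.03 ] mould 0.019429597923256145 -0.19252510409926682
scene [ 0.508 -0.107  0.03 ] mould 0.02272627815306655 -0.18849892874904342
```

>>> play_rows(increments="0.03 -0.02 0.003 0.01;0.035 -0.02 0.003 0;0.035 -0.012 0.002 0;0.03 -0.008 0 0;0.012 0 0 0;0 0 0 0")

```text
clock: 9.2
position: [0.5792, 0.1985, 0.1134]
ee_rot: [0.106, 0.694, -0.102, 0.705]
ft_force: [-0.0, -0.1, -0.7]
grip_width: 0.005
```

```bash
python3 tool.py 0.0 0.1 0.119;python3 - <<'E'
from workcell import camera
import cv2,numpy as np,pickle
d={n:camera(n) for n in("scene","top")};pickle.dump(d,open("c2.pkl","wb"))
cv2.imwrite("pics/a7.png",np.hstack([cv2.resize(d[n]["img"][100:290,s:s+130],None,fx=3,fy=3,interpolation=2) for n,s in(("scene",270),("top",140))]))
E
```

```text
clk 9.2 P [0.5792 0.1985 0.1134] mould 0.0057 0.1246 0.1134 F [-0.03 -0.08 -0.72] Fm -0.09 g 0.005
R cols
 [[ 0.0169  0.2904  0.9568]
 [ 0.0031  0.9569 -0.2905]
 [-0.9999  0.0079  0.0152]]
q [-0.754  0.41   0.435  1.68  -0.188  1.076 -0.558]
tool y vs ey angle: 0.7127245640676997
turn about tool x for tooly=+ey: [-0.0125, 3.129] [-0.0125  0.0153 -0.0078]
target [0.5669 0.1765 0.119 ] tool shift [-0.0059 -0.0246 -0.0053]
```

View pics/a7.png

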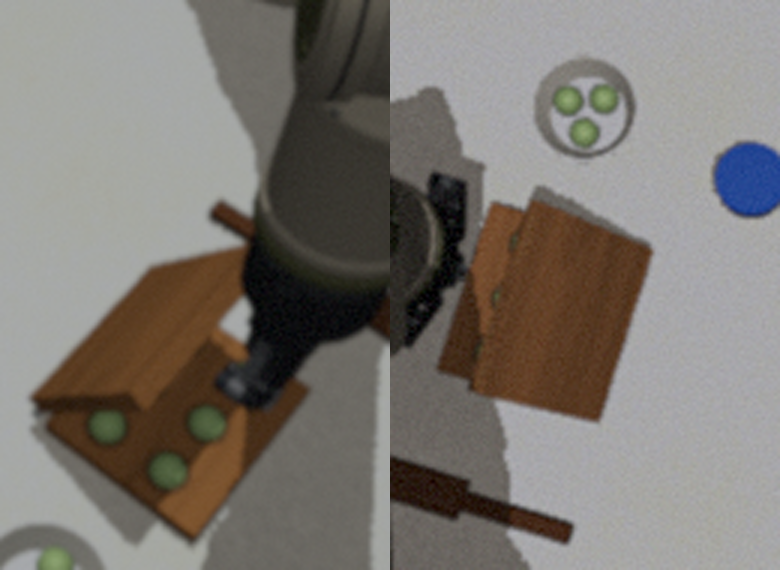

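>>> play_rows(increments="-0.001 -0.006 -0.001 -0.01;-0.001 -0.006 -0.001 0;-0.001 -0.006 -0.001 0;-0.001 -0.006 -0.001 0;-0.001 -0.006 -0.001 0;-0.001 -0.005 0 0;-0.002 -0.005 0 0;-0.002 -0.005 0 0;0 0 0 0")

```text
clock: 10.2
position: [0.5646, 0.1587, 0.1325]
ee_rot: [0.104, 0.69, -0.093, 0.71]
ft_force: [-0.3, 0.1, 0.5]
grip_width: -0.002
```

```bash
python3 tool.py 0.0 0.062 0.132;python3 - <<'E'
from workcell import camera
import cv2,numpy as np,pickle
d={n:camera(n) for n in("scene","top")};pickle.dump(d,open("c2.pkl","wb"))
cv2.imwrite("pics/a8.png",np.hstack([cv2.resize(d[n]["img"][100:290,s:s+130],None,fx=3,fy=3,interpolation=2) for n,s in(("scene",270),("top",140))]))
E
```

```text
clk 10.2 P [0.5646 0.1587 0.1325] mould 0.0028 0.0823 0.1325 F [-0.29  0.1   0.5 ] Fm 0.01 g -0.002
R cols
 [[ 0.0298  0.2758  0.9608]
 [ 0.0127  0.961  -0.2763]
 [-0.9995  0.0204  0.0251]]
q [-0.73   0.323  0.454  1.747 -0.163  1.075 -0.503]
tool y vs ey angle: -0.1550652596118521
turn about tool x for tooly=+ey: [0.0024, -3.1387] [ 0.0024  0.0251 -0.0205]
target [0.5563 0.14   0.132 ] tool shift [-0.     -0.0203 -0.0028]
```

View pics/a8.png

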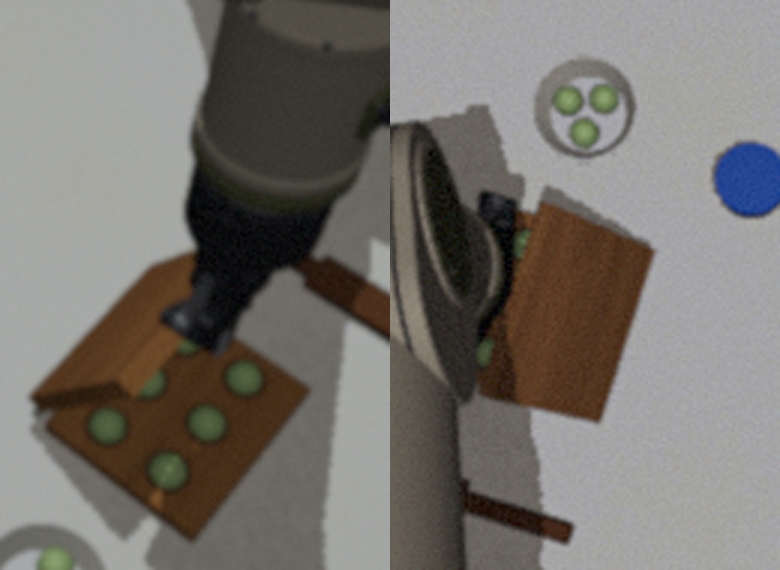

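>>> play_rows(increments="0.001 -0.005 0 0;0.001 -0.005 0 0;0.001 -0.005 0 0;0 -0.005 0 0;0 -0.005 0 0;0 0 0 0")

```text
clock: 10.9
position: [0.558, 0.1344, 0.1284]
ee_rot: [0.104, 0.69, -0.092, 0.71]
ft_force: [1.0, 1.7, 0.9]
grip_width: -0.001
```

```bash
python3 tool.py 0.0 0.035 0.135;python3 - <<'E'
from workcell import camera
import cv2,numpy as np,pickle
d={n:camera(n) for n in("scene","top")};pickle.dump(d,open("c2.pkl","wb"))
cv2.imwrite("pics/a9.png",np.hstack([cv2.resize(d[n]["img"][100:290,s:s+130],None,fx=3,fy=3,interpolation=2) for n,s in(("scene",270),("top",140))]))
E
```

```text
clk 10.9 P [0.558  0.1344 0.1284] mould 0.0031 0.0571 0.1284 F [0.98 1.73 0.94] Fm 1.94 g -0.001
R cols
 [[ 0.0309  0.2741  0.9612]
 [ 0.0133  0.9615 -0.2746]
 [-0.9994  0.0213  0.0261]]
q [-0.708  0.3    0.464  1.786 -0.158  1.057 -0.466]
tool y vs ey angle: -0.25398137947477667
turn about tool x for tooly=+ey: [0.0042, -3.137] [ 0.0042  0.026  -0.0214]
target [0.5488 0.114  0.135 ] tool shift [-0.0071 -0.0219 -0.0031]
```

View pics/a9.png

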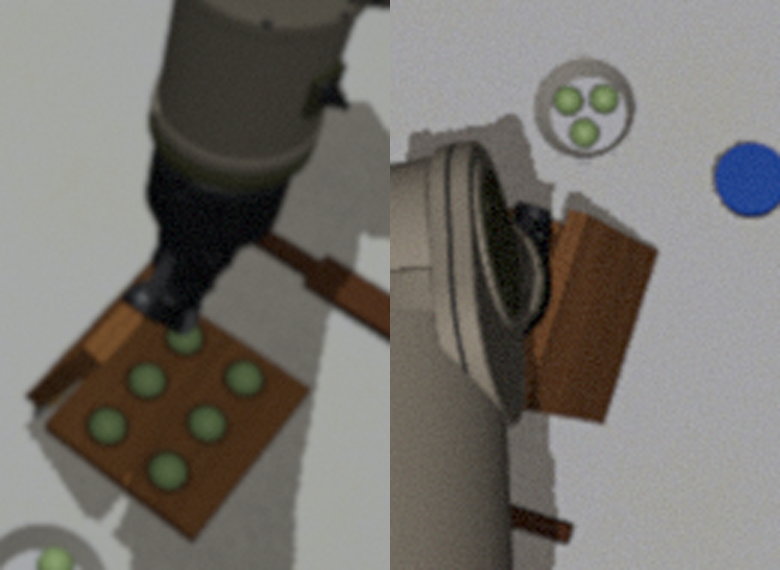

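>>> play_rows(increments="0 -0.005 0 0;0 -0.005 0 0;0 -0.005 0 0;0 -0.005 0 0;0 -0.005 0 0;0 -0.005 0 0;0 -0.005 0 0;0 -0.005 0 0;0 -0.005 0 0;0 0 0 0")

```text
clock: 12.0
position: [0.5439, 0.0868, 0.1267]
ee_rot: [0.104, 0.691, -0.092, 0.71]
ft_force: [-0.5, -1.2, 0.4]
grip_width: -0.001
```

```bash
python3 tool.py 0.0 0.011 0.13;python3 - <<'E'
from workcell import camera
import cv2,numpy as np,pickle
d={n:camera(n) for n in("scene","top")};pickle.dump(d,open("c2.pkl","wb"))
cv2.imwrite("pics/a10.png",np.hstack([cv2.resize(d[n]["img"][100:290,s:s+130],None,fx=3,fy=3,interpolation=2) for n,s in(("scene",250),("top",140))]))
E
```

```text
clk 12.0 P [0.5439 0.0868 0.1267] mould 0.0029 0.0075 0.1267 F [-0.47 -1.18  0.4 ] Fm -1.26 g -0.001
R cols
 [[ 0.0292  0.2745  0.9612]
 [ 0.0121  0.9614 -0.2749]
 [-0.9995  0.0196  0.0248]]
q [-0.664  0.254  0.488  1.846 -0.144  1.044 -0.398]
tool y vs ey angle: -0.236012442270159
turn about tool x for tooly=+ey: [0.0039, -3.1373] [ 0.0039  0.0247 -0.0197]
target [0.5421 0.091  0.13  ] tool shift [-0.0033  0.0036 -0.0028]
```

View pics/a10.png

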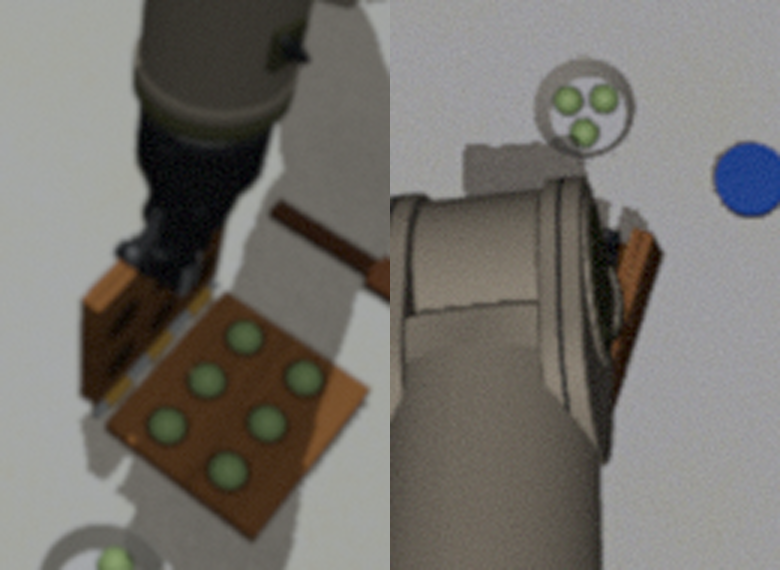

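>>> play_rows(increments="0 -0.005 0 0;0 -0.005 0 0;0 -0.005 -0.001 0;0.001 -0.005 -0.001 0;0.001 -0.006 -0.001 0;0.002 -0.006 0 0;0.002 -0.005 0 0;0.002 -0.005 0 0;0.003 -0.005 0 0;0 0 0 0")

```text
clock: 13.1
position: [0.5273, 0.0394, 0.1135]
ee_rot: [0.103, 0.69, -0.092, 0.71]
ft_force: [-0.3, 0.2, 0.3]
grip_width: -0.003
```

```bash
python3 tool.py 0.0 -0.0671 0.0906;python3 - <<'E'
from workcell import camera
import cv2,numpy as np,pickle
d={n:camera(n) for n in("scene","top")};pickle.dump(d,open("c2.pkl","wb"))
cv2.imwrite("pics/a11.png",np.hstack([cv2.resize(d[n]["img"][100:290,s:s+130],None,fx=3,fy=3,interpolation=2) for n,s in(("scene",230),("top",160))]))
E
```

```text
clk 13.1 P [0.5273 0.0394 0.1135] mould 0.0001 -0.0427 0.1135 F [-0.35  0.18  0.3 ] Fm 0.08 g -0.003
R cols
 [[ 0.0295  0.2735  0.9614]
 [ 0.0122  0.9617 -0.274 ]
 [-0.9995  0.0198  0.0251]]
q [-0.614  0.223  0.513  1.914 -0.139  1.006 -0.317]
tool y vs ey angle: -0.28992358915299726
turn about tool x for tooly=+ey: [0.0048, -3.1364] [ 0.0048  0.025  -0.0199]
target [0.5204 0.016  0.0906] tool shift [ 0.0224 -0.0249 -0.0008]
```

View pics/a11.png

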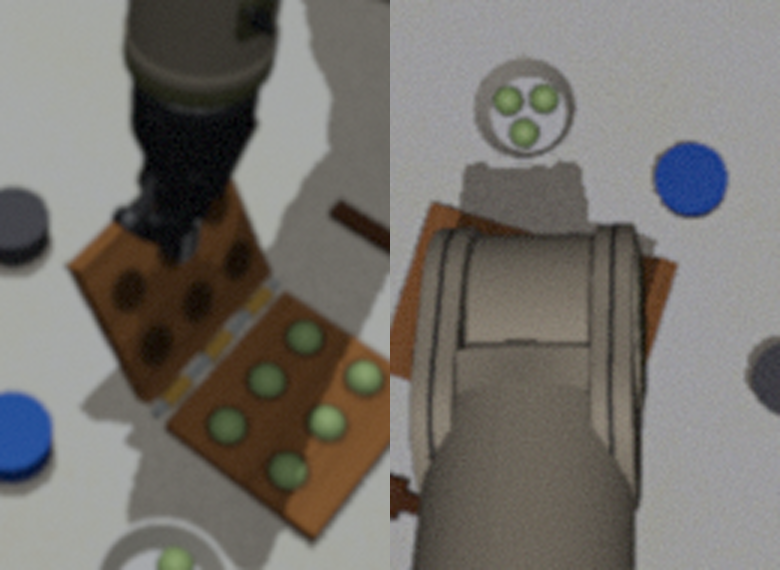

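>>> play_rows(increments="0.0015 -0.005 0 0;0.0015 -0.005 0 0;0.002 -0.005 0 0;0.003 -0.006 0 0;0.003 -0.006 0 0;0.003 -0.006 0 0;0.0035 -0.004 0 0;0.0035 -0.004 0 0;0.0035 -0.004 0 0;0.0035 -0.004 0 0;0 0 0 0")

```text
clock: 14.3
position: [0.5135, -0.0105, 0.0818]
ee_rot: [0.103, 0.691, -0.092, 0.71]
ft_force: [0.1, 0.0, 0.2]
grip_width: 0.0
```

```bash
python3 tool.py 0.0 -0.1036 0.0667;python3 - <<'E'
from workcell import camera
import cv2,numpy as np,pickle
d={n:camera(n) for n in("scene","top")};pickle.dump(d,open("c2.pkl","wb"))
cv2.imwrite("pics/a12.png",np.hstack([cv2.resize(d[n]["img"][100:290,s:s+130],None,fx=3,fy=3,interpolation=2) for n,s in(("scene",210),("top",180))]))
E
```

```text
clk 14.3 P [ 0.5135 -0.0105  0.0818] mould 0.0008 -0.0944 0.0818 F [0.12 0.   0.19] Fm 0.04 g 0.0
R cols
 [[ 0.0289  0.2725  0.9617]
 [ 0.0125  0.9619 -0.273 ]
 [-0.9995  0.02    0.0244]]
q [-0.541  0.239  0.535  1.978 -0.166  0.934 -0.199]
tool y vs ey angle: -0.3503862786870519
turn about tool x for tooly=+ey: [0.0059, -3.1353] [ 0.0059  0.0244 -0.02  ]
target [ 0.5102 -0.0191  0.0667] tool shift [ 0.0149 -0.0095 -0.0012]
```

View pics/a12.png

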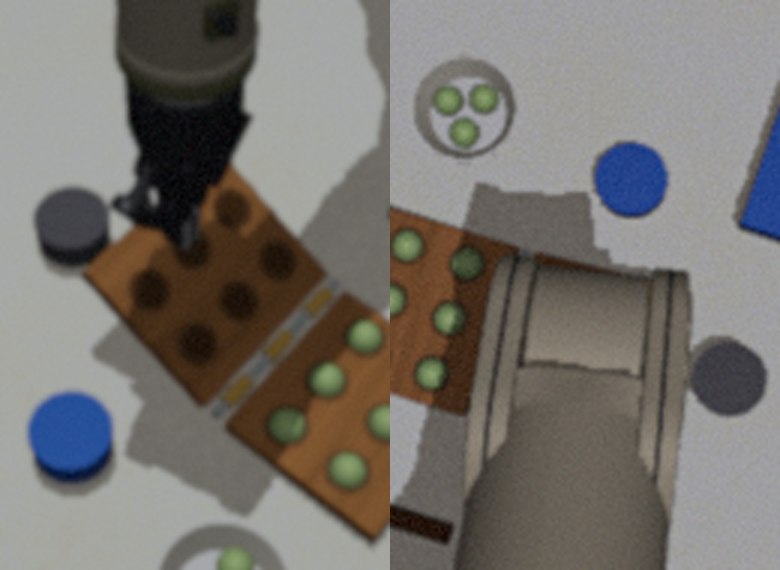

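>>> play_rows(increments="0.005 -0.003 0 0;0.005 -0.003 0 0;0.005 -0.003 0 0;0.005 -0.002 0 0;0.005 -0.001 0 0;0.004 -0.001 0 0;0.003 -0.001 0 0;0.003 0 0 0;0 0 0 0")

```text
clock: 15.3
position: [0.5108, -0.0239, 0.0437]
ee_rot: [0.103, 0.691, -0.091, 0.71]
ft_force: [0.4, -1.1, 0.5]
grip_width: 0.003
```

```bash
python3 tool.py 0.0 -0.111 0.025;python3 - <<'E'
from workcell import camera
import cv2,numpy as np,pickle
d={n:camera(n) for n in("scene","top")};pickle.dump(d,open("c2.pkl","wb"))
cv2.imwrite("pics/a13.png",np.hstack([cv2.resize(d[n]["img"][100:290,s:s+130],None,fx=3,fy=3,interpolation=2) for n,s in(("scene",210),("top",180))]))
E
```

```text
clk 15.3 P [ 0.5108 -0.0239  0.0437] mould 0.0019 -0.1081 0.0437 F [ 0.36 -1.12  0.55] Fm -0.98 g 0.003
R cols
 [[ 0.029   0.2714  0.962 ]
 [ 0.0124  0.9622 -0.2719]
 [-0.9995  0.0199  0.0246]]
q [-0.5    0.299  0.525  2.009 -0.214  0.854 -0.132]
tool y vs ey angle: -0.4153007825478463
turn about tool x for tooly=+ey: [0.007, -3.1342] [ 0.007   0.0245 -0.0199]
target [ 0.5081 -0.0262  0.025 ] tool shift [ 0.0186 -0.0033 -0.0024]
```

View pics/a13.png

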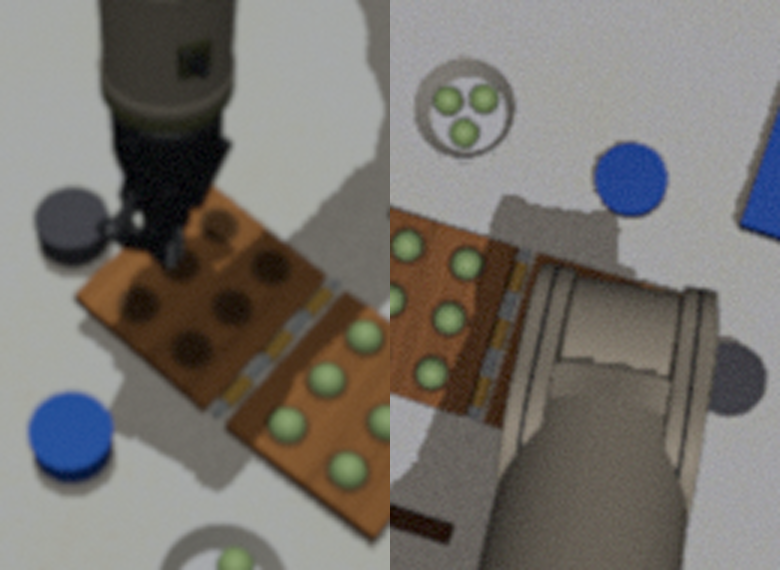

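Leaf is near flat; finish slowly with 2 mm rows.

>>> play_rows(increments="0.002 -0.001 0 0;0.002 -0.001 0 0;0.002 0 0 0;0.002 0 0 0;0.002 0 0 0;0.002 0 0 0;0.002 0 0 0;0.0015 0 0 0;0 0 0 0")

```text
clock: 16.3
position: [0.511, -0.026, 0.0275]
ee_rot: [0.103, 0.691, -0.091, 0.71]
ft_force: [0.2, 0.4, 0.5]
grip_width: -0.001
```

>>> play_rows(increments="0.001 0 0 0;0.001 0 0 0;0 0 0 0")

```text
clock: 16.6
position: [0.511, -0.0259, 0.0254]
ee_rot: [0.103, 0.691, -0.091, 0.71]
ft_force: [0.4, -0.0, -0.6]
grip_width: -0.001
```

```bash
python3 tool.py 0.0 -0.111 0.025
```

```text
clk 16.6 P [ 0.511  -0.0259  0.0254] mould 0.0027 -0.1099 0.0254 F [ 0.4  -0.01 -0.62] Fm 0.1 g -0.001
R cols
 [[ 0.0297  0.2714  0.962 ]
 [ 0.0124  0.9623 -0.2719]
 [-0.9995  0.02    0.0252]]
q [-0.484  0.332  0.514  2.018 -0.239  0.816 -0.108]
tool y vs ey angle: -0.4160935218471075
turn about tool x for tooly=+ey: [0.007, -3.1342] [ 0.007   0.0251 -0.0201]
target [ 0.5081 -0.0262  0.025 ] tool shift [ 0.0003 -0.0011 -0.0027]
```

>>> play_rows(increments="0.001 0 0 0;0.001 0 0 0")

```text
clock: 16.8
position: [0.5113, -0.0259, 0.0249]
ee_rot: [0.103, 0.691, -0.091, 0.71]
ft_force: [-10.4, -0.1, 25.8]
grip_width: 0.0
```

>>> play_rows(increments="0.001 0 0 0;0.001 0 0 0")

```text
clock: 17.0
position: [0.5112, -0.0259, 0.025]
ee_rot: [0.104, 0.691, -0.09, 0.71]
ft_force: [-8.8, -0.1, 18.3]
grip_width: -0.002
```

>>> play_rows(increments="-0.003 0 0 0;-0.01 0 0 0;-0.03 0 0 0;-0.04 0 0 0;-0.04 0 0 0;-0.04 0 0 0;-0.04 0 0 0;-0.02 0.02 0 0;0 0.04 -0.01 0;0 0.04 -0.01 0;0 0.04 -0.01 0;0 0.04 -0.01 0;0 0.04 -0.01 0;0 0.04 -0.01 0;0 0.04 -0.01 0;0 0.04 -0.01 0;0 0.04 -0.01 0;0 0.04 -0.01 0;0 0.02 0 0;0 0 0 0")

```text
clock: 19.0
position: [0.5297, 0.4359, 0.2777]
ee_rot: [0.11, 0.687, -0.092, 0.713]
ft_force: [-0.1, -1.1, -0.6]
grip_width: -0.001
```

```bash
python3 tool.py;python3 - <<'E'
from workcell import camera
from fit import mw,leaf
from h import *
import cv2,pickle
d={n:camera(n) for n in("scene","top")};pickle.dump(d,open("c3.pkl","wb"))
p=np.load("p.npy"); x=.075
o=[]
for n in d:
    k=3 if n=="top" else 3; im=cv2.resize(d[n]["img"],None,fx=k,fy=k,interpolation=2)
    for z in(0,.016): cv2.polylines(im,[np.round((proj(d[n],mw(p,leaf(np.pi,[(-x,.008,z),(x,.008,z),(x,.14,z),(-x,.14,z)])))+.5)*k).astype(int)],True,(0,255,0),1)
    y0,x0=(100,100) if n=="top" else (150,200)
    o.append(im[y0*k:(y0+190)*k,x0*k:(x0+260)*k])
cv2.imwrite("pics/e_scene.png",o[0]);cv2.imwrite("pics/e_top.png",o[1])
a=pickle.load(open("c0.pkl","rb"))
E
```

```text
clk 19.0 P [0.5297 0.4359 0.2777] mould -0.108 0.3388 0.2777 F [-0.07 -1.1  -0.61] Fm -1.08 g -0.001
R cols
 [[ 0.0394  0.2814  0.9588]
 [ 0.0198  0.9591 -0.2823]
 [-0.999   0.0301  0.0322]]
q [-0.96   0.427  0.286  1.277 -0.108  1.412 -0.972]
tool y vs ey angle: 0.17987268837226714
turn about tool x for tooly=+ey: [-0.0036, 3.1372] [-0.0036  0.0323 -0.03  ]
```

View pics/e_scene.png

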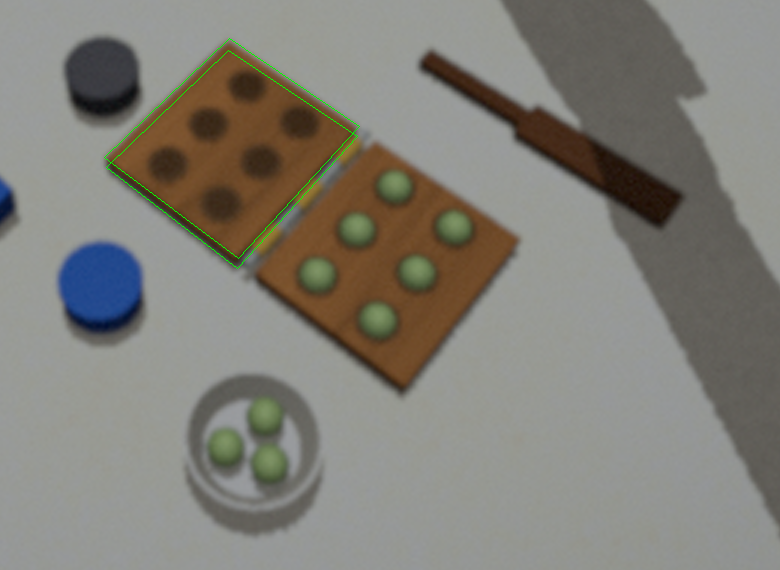

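View pics/e_top.png

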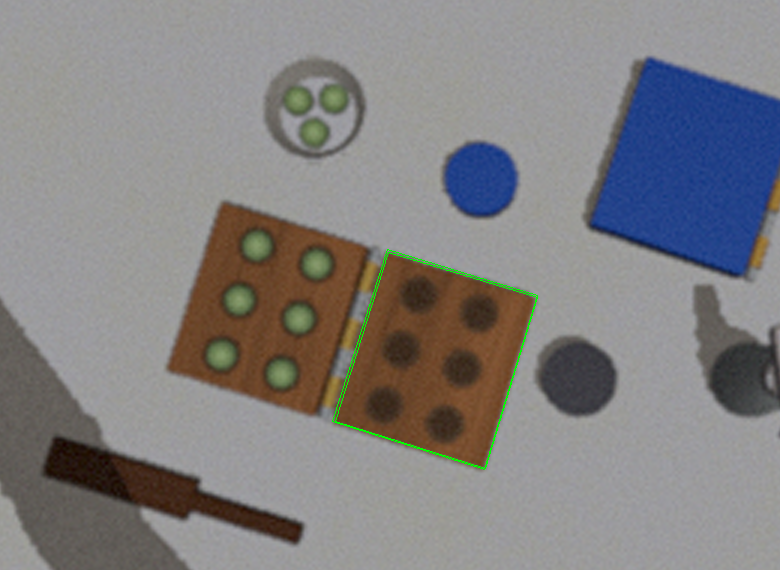

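```bash
python3 -c "
from workcell import workorder
print(workorder.hand_in())"
```

```text
the job is handed in; nothing more can be done
None
```

I pushed the metal tin clear with the partly open fingertips, then swung the leaf over its spine with the shut fingertips and laid it flat on the table. I handed the job in at about 19 s on the robot's clock.

- **Tin:** after the push it stood upright, centred about 190 mm from the spine, roughly 20 mm beyond the leaf's outer edge and well short of the spray bottle. The two camera views agreed to about 4 mm.
- **Leaf:** the last stretch was lowered at about 20 mm/s. It met the table with the fingertips at about 17 mm, the expected height. In both final views it matches the outline of the fully open leaf.
- **Other things:** the dish, paddle, spray bottle and blue look-alikes look unmoved in the final views. I judged this by eye and did not measure them again.
- **Forces:** the largest reading I saw was about 28 N, from pressing the laid leaf down a few millimetres more to confirm contact. I saw readings only at the end of each move, so brief peaks in between could have been missed.
- **Arm:** it finished at about 0.28 m height, beyond the mould's bed, touching nothing.

No check failed. The tool ended tilted about 3 degrees from straight down, from drift during the moves.

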